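Open the dust cover and slide the airing rail out to its lock

ROBOT

A 7-joint arm with a two-finger parallel gripper is mounted at the origin on the work surface. World frame = base frame: x ahead of the robot, y to its left, z up, the work surface at z = 0. Lengths are in mm, angles in rad, forces in N, time in s.
With the tool pointing down it reaches from about 425 to 950 mm from the base axis. Payload 4.7 kg.
Tool frame: the origin (TCP) lies midway between the tips of the shut fingers; the grasp point (between the pads) lies 19 mm behind it; z points along the fingers, y is the direction in which the jaws open and shut (so a half turn about z gives the same grasp; the last joint's range is limited). The gripper opens to 85 mm and grips with 20 to 120 N. Pads are 22 mm wide; open, the fingers measure 114 mm over their backs; the gripper's body (76 mm by 85 mm) begins 54 mm behind the grasp point. The pads swing forward as they close: fully open they stand 13 mm farther back than shut.
Start: joints at [1.072, 0.469, -0.049, 1.532, 0.024, 1.141, -0.082], TCP at [305.624, -601.866, 231.335] pointing down, gripper open.
Joint ranges: [-2.59, 2.59], [-0.33, 1.99], [-1.39, 1.29], [0.1, 2.45], [-1.04, 4.18], [0.21, 1.99], [-2.66, 2.66]. Speed limits (rad/s): [2.57, 2.57, 3.14, 3.14, 3.14, 3.14, 3.14].

INTERFACE

Orientations are given as a unit quaternion [x, y, z, w].
In Python, from cell import get_obs, get_image, sign_off gives the robot as it stands. The module is installed in compiled form; this text tells all that it offers.
- The arm moves only by the shell command python3 -m crank 'ROWS' [FORCE]. ROWS is JSON, a list of rows, each an object of numbers: "fingers": the gripper command: -1 is fully open, 1 is shut, values between are in proportion; "tx", "ty", "tz": the shift along the tool's x, y, z in cm; "ax", "ay", "az": the turn, a rotation vector about the tool's x, y, z in rad. A call has 1 to 5 rows; each row shifts and turns the pose as measured when the row begins, along the tool's axes as they then stand; what a row does not reach is not made up. A row lasts 1/8 s, in which the tool goes at most 62.5 mm and 10.7 degrees, less where a joint would pass 70% of its speed; a pose out of reach is approached as far as the arm can. A call is refused whole if a number of a shift passes 6.25 or a number of a turn 0.188, either way. A call with a gripper value outside its range is refused whole. The fingers move at their own pace and stop on an object; FORCE is the grip in N (left out, the last holds). Time passes only in rows, so rows that do not move let the fingers close. It gives the time, the measured TCP pose, the force and the opening at its end, in the units of the state.
- get_obs(): the state, without advancing time (a new reading comes with each control period).
- get_image(name): name is "scene" or "top" or "wrist"; returns a dict with "img" (384x512x3 uint8, blue, green, red), "range_z" (384x512 float32, mm along the optical axis (not along the pixel's ray), 0 where there is no reading), "mtx" (3x3 intrinsics, pixels), "world_to_cam" (4x4, takes a point from world to camera coordinates). Camera axes: x right, y up, looking along -z (the intrinsics and any distortion apply to the point x, -y, -z); pixel columns grow to the right and rows downward; lengths in mm; the calibration is good to about 2 mm. A picture is of the moment at which its call begins.
- sign_off(): hands the job in, once; it reports no verdict.
The state is a dict: "clock": time; "joint_positions": joint angles; "qvel": joint speeds; "effort": joint torques, N m; "tcp_pos": TCP position; "orientation": TCP orientation; "wrist_force": force on the tool from outside, world axes, zero at the start; "ft_torque": the same for the moment, N m; "finger_gap": finger opening in mm.
Only numpy, scipy, OpenCV 4.12 (cv2) and the standard library are available. Lean on these libraries where they do the work, as an engineer would, in place of code of your own. Each camera call takes 0.05 s, during which the arm holds its last target. There are 200 camera calls.

TASK

Get the airing rail ready: press the red release tab in so that the grey dust cover comes loose, swing the cover right back out of the way, then push the rail out by its blue stud until the orange lock button clicks out. Ease off as soon as it clicks rather than forcing the rail against its lock, and leave the rail locked, the cover laid back and the other things on the shelf undisturbed.

Things in the scene. Friction and masses are not known exactly. Their poses are not given: they have to be found in the camera images.
- unit: white airing-rail housing fixed to the shelf, 70 mm deep (own x), 305 long (own y, -150 to +155), flat top 45 mm above the shelf with a lengthwise slot for the stud and, 19 mm nearer the front, a slit over a dark stop strip. Origin: on the shelf, mid-depth, on the rail's centre line. Own -x: front with the red tab; own +y: the way the rail slides out.
- cover (a joint): opening angle (rad) of the grey dust cover over the stowed end: 0 shut, 2.5 fully laid back. A dome 70 mm deep, 110 long (unit own y -140 to -30), 30 high (45 to 75 mm up), walls 3, 60 to 120 g. With the tab pressed in, a spring pin lifts it to about 0.43 rad, where it rests unlatched; from about 1.3 rad it falls back open by itself.
- cover_hinge (a point): middle of the cover's hinge line, which runs along unit own y at its far lower edge (unit own x +35 mm, 45 mm above the shelf); axes as the unit's
- cover_edge (a point): middle of the cover's front lower edge, 70 mm from the hinge line, 45 mm above the shelf when shut; axes are the cover's (as the unit's when shut). Two 6 mm lips, 24 mm long, stand out low on the front wall at either side of the tab.
- tab_face (a point): centre of the front face of the red release tab on the cover's front, 59 mm above the shelf when shut; face 30 mm wide, 14 high, 14 mm out from the cover wall. Pressed inwards (cover's own +x, level when shut): 6 mm of travel against about 1.5 N, then a firm stop; it stays in. From about 4 mm in, its tooth is clear and the cover pops up.
- rail: telescoping aluminium rail in the housing, blue end cap at its +y end; origin on the shelf under the stud, axes as the unit's. Slides along own +y against about 3 to 6 N of friction, at most 145 mm from fully stowed; blocked firmly both ways once the lock button is out.
- stud (a point): centre of the upright blue thumb stud on the rail, 18 mm (x) by 16 (y), its top 68 mm above the shelf, 23 above the housing top; this point is 56 mm above the shelf. Under the shut cover at the start; once the cover is open, 50 mm or more is free behind it (-y side).
- pin_top (a point): tip of the thin steel spring pin that lifts the cover, 8 mm wide, 45 to 54 mm above the shelf, at unit own x +15, y -132 mm; keep clear of it
- lock_button (a joint): height (m) of the orange lock button, on the rail 30 mm ahead (+y) of the stud: 0 hidden under the stop strip, 0.014 clicked out through the strip's window, 5 mm above the housing top. It clicks with the stud anywhere from 15 to 60 mm on the +y side of the unit's origin (strip set differently each time, not reported). Passed too fast it may skip the window.
- basket: blue open peg basket, 130 x 140 x 85 mm with a thin bail handle to 130 mm high, holding clothes pegs; a bystander, leave it alone; origin at the centre of its underside
- funnel: green hard silicone funnel standing mouth down, 104 mm wide, 100 mm tall; a bystander, leave it alone; origin at the centre of its underside
- canister: stainless steel push-button canister, 92 mm wide, 152 mm tall; a bystander, leave it alone; origin at the centre of its underside
- bottle1: closed amber glass bottle, black cap, 60 mm wide, 170 mm tall; a bystander, leave it alone; origin at the centre of its underside
- bottle2: closed amber glass bottle, white cap, 60 mm wide, 170 mm tall; a bystander, leave it alone; origin at the centre of its underside
- scoop: white plastic measuring scoop, bowl 56 mm wide and 35 mm tall, handle 90 mm along its own +x; a bystander, leave it alone; origin at the centre of its underside

How it is judged:
By the outcome, as a careful person would: the job done as asked, in the order asked, and still so for the second after the job is handed in, with the robot touching nothing.
It also fails if it takes over 54 s, if anything falls off the work surface, if the arm or the gripper's body presses on something with over 40 N, if the wrist force passes 120 N, or if a joint passes its speed limit or range.

## Working session

There is one attempt and no reset: what is moved stays moved. The work goes in short steps, Python scripts to look and compute and a shell command to move; the robot and the scene stay as the last step left them, time stands still between calls to the robot, and variables do not carry over. Pictures are saved under pics/ and viewed, about 8 in all and at most 12, crops included, and the job is handed in when it is done.

```bash
mkdir -p pics; cat > h.py <<'E'
import numpy as np,cv2
from cell import get_obs,get_image
from scipy.spatial.transform import Rotation as R
def pts(d):
    "world point for every pixel (from range)"
    K=d["mtx"];z=d["range_z"];v,u=np.mgrid[:z.shape[0],:z.shape[1]]
    c=np.stack([(u-K[0,2])/K[0,0]*z,-(v-K[1,2])/K[1,1]*z,-z,np.ones_like(z)],-1)
    return (c@np.linalg.inv(d["world_to_cam"]).T)[...,:3]
def proj(d,p):
    c=d["world_to_cam"]@np.append(p,1);q=d["mtx"]@np.array([c[0],-c[1],-c[2]]);return q[:2]/q[2]
E
python3 - <<'E'
from h import *
o=get_obs();print(o)
ims=[]
for n in("scene","top"):
    d=get_image(n);np.savez(f"{n}0.npz",**d);ims.append(d["img"]);cv2.imwrite(f"pics/{n}0.png",d["img"])
    print(n,d["mtx"].tolist(),np.linalg.inv(d["world_to_cam"])[:3,3])
    P=pts(d);hsv=cv2.cvtColor(d["img"],cv2.COLOR_BGR2HSV);H,S,V=cv2.split(hsv)
    for c,m in dict(red=((H<6)|(H>174))&(S>150)&(V>80),blue=(H>100)&(H<130)&(S>120)&(V>60)).items():
        k,l,st,ce=cv2.connectedComponentsWithStats(m.astype(np.uint8))
        for i in range(1,k):
            if st[i,4]>15: print(c,st[i],ce[i].round(),np.median(P[l==i],0).round())
cv2.imwrite("pics/a.png",cv2.resize(np.vstack(ims),(450*1,600*1)) if 0 else ims[1])
E
```

```text
{'clock': 0.0, 'joint_positions': array([ 1.07212134,  0.46944322, -0.04861965,  1.53372653,  0.0241013 ,
        1.14100013, -0.08230829]), 'qvel': array([-6.57631368e-04, -3.45259644e-04,  5.70884494e-04, -3.94188253e-04,
        7.03335419e-05,  8.46138548e-04, -5.86565796e-05]), 'effort': array([ 1.74752618e-03, -5.10308611e+01, -4.64605715e-02, -2.37718302e+01,
        1.06938975e-02,  7.48771301e-03, -2.24654215e-06]), 'tcp_pos': array([ 305.31168355, -601.32913828,  230.24649787]), 'orientation': array([ 9.72534621e-01,  2.32756136e-01, -2.63059705e-04, -9.60329971e-04]), 'wrist_force': array([-0.29104011,  0.68764708,  1.46534066]), 'ft_torque': array([-0.0433772 ,  0.04159236, -0.02736515]), 'finger_gap': 85.08232592066862}
scene [[390.1801098368079, 0.0, 250.0412208723312], [0.0, 390.1801098368079, 189.03051736327345], [0.0, 0.0, 1.0]] [1312.78017606   32.89511544  698.16151826]
red [502 247  10  47  98] [506. 269.] [939. 422. 199.]
red [318 309  27  25 529] [331. 321.] [1003.  150.  155.]
blue [416 115  54  82 695] [444. 155.] [380. 601.  -1.]
blue [452 115  35  44 326] [4
[... 224 characters left out ...]
68] [134. 321.] [1002. -149.  154.]
top [[367.3639666271174, 0.0, 256.70637340251193], [0.0, 367.3639666271174, 191.3062779580111], [0.0, 0.0, 1.0]] [379.4591386   24.15854209 923.80730079]
red [  0   0  88  55 414] [56. 40.] [1019.  570.    7.]
red [195  12  17  15 199] [203.  19.] [998. 151. 156.]
red [274 229  12   6  47] [279. 231.] [493. -31.  67.]
blue [318  12  18  39 274] [327.  23.] [ 994. -153.  155.]
blue [344 171  38   2  44] [360. 171.] [ 635. -224.   85.]
blue [334 172  65  54 986] [356. 203.] [ 569. -219.    5.]
blue [175 207   4  20  72] [177. 217.] [532. 217.  35.]
blue [  5 323  13   8  36] [ 11. 325.] [278. 601.   0.]
blue [  0 329  17  55 519] [  7. 360.] [201. 600.   0.]
```

View pics/top0.png

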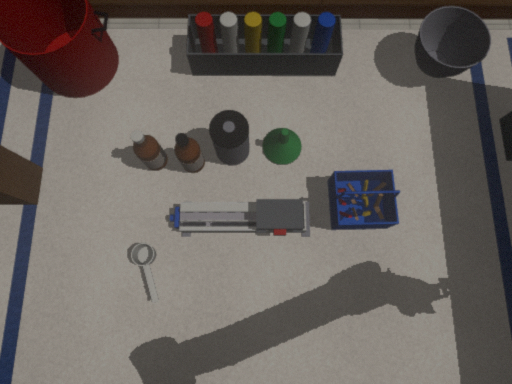

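View pics/scene0.png

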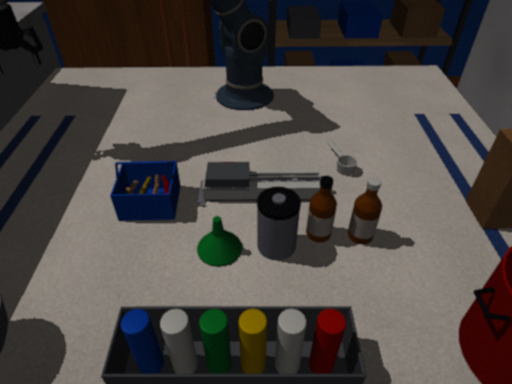

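The top view shows the unit from about (178,217) to (308,215), the cover at about (280,214) and the red tab at (279,231). The unit's +y is roughly world +y and its front faces the robot. The scene view agrees. Next I'll measure the unit's pose.

```bash
python3 - <<'E'
from h import *
d=dict(np.load("top0.npz"));P=pts(d)
def rect(m,n):
    q=P[m][:,:2].astype(np.float32)
    r=cv2.minAreaRect(q);print(n,len(q),r,np.percentile(P[m][:,2],[5,50,95]).round(1))
roi=(P[...,0]>440)&(P[...,0]<620)&(P[...,1]>-130)&(P[...,1]<250)
Z=P[...,2]
def big(m):
    k,l,st,ce=cv2.connectedComponentsWithStats(m.astype(np.uint8));i=1+np.argmax(st[1:,4]);return l==i
rect(big(roi&(Z>70)&(Z<82)),"cover")
rect(big(roi&(Z>38)&(Z<52)),"housing")
rect(big(roi&(Z>30)&(Z<85)),"all")
m=big(roi&(Z>70)&(Z<82));print(P[m].mean(0))
# direction via PCA on cover edges: fit front edge of cover
for nm,lo,hi in(("cov",70,82),("hou",38,52)):
    mm=roi&(Z>lo)&(Z<hi);xs=[]
    for u in range(180,305):
        c=np.where(mm[:,u])[0]
        if len(c)>3: xs.append((P[c[-1],u,1],P[c[-1],u,0],P[c[0],u,0]))
    xs=np.array(xs);
    for j in(1,2):
        l=cv2.fitLine(np.float32(xs[:,[0,j]]),cv2.DIST_HUBER,0,.01,.01).ravel();print(nm,j,"slope",l[1]/l[0],l)
for n,x0,x1,y0,y1 in(("funnel",580,760,-110,10),("canister",600,760,30,140)):
    m=(P[...,0]>x0)&(P[...,0]<x1)&(P[...,1]>y0)&(P[...,1]<y1)&(Z>15);print(n,P[m].min(0),P[m].max(0))
cv2.imwrite("pics/zoom.png",cv2.resize(d["img"][170:260,160:330],None,fx=4.5,fy=4.5,interpolation=cv2.INTER_CUBIC))
E
```

```text
cover 1405 ((533.9533081054688, -32.15943908691406), (109.52542114257812, 70.20074462890625), 89.94573974609375) [72.7 75.2 77.6]
housing 780 ((510.3136901855469, 95.68020629882812), (223.7264862060547, 30.13866424560547), 88.30213928222656) [38.5 43.9 47.9]
all 3386 ((527.2223510742188, 66.03437805175781), (325.8163146972656, 84.6148910522461), 89.65911865234375) [36.5 47.3 76.9]
[533.52268012 -31.5520357   75.18746578]
cov 1 slope -0.0009734594 [ 9.9999952e-01 -9.7345893e-04 -3.8271851e+01  4.9923212e+02]
cov 2 slope 0.0025437751 [ 9.9999678e-01  2.5437670e-03 -3.0203768e+01  5.6826074e+02]
hou 1 slope -0.00075028144 [ 9.9999970e-01 -7.5028121e-04  8.3133255e+01  4.9861658e+02]
hou 2 slope -0.0009936183 [ 9.9999952e-01 -9.9361781e-04  1.0953762e+02  5.6733612e+02]
funnel [682.72234127 -90.61957404  15.05644316] [759.97961269   1.53654042 101.41516795]
canister [672.93295142  41.05908251  15.43657268] [759.62543691 130.8723909  155.32693572]
```

View pics/zoom.png

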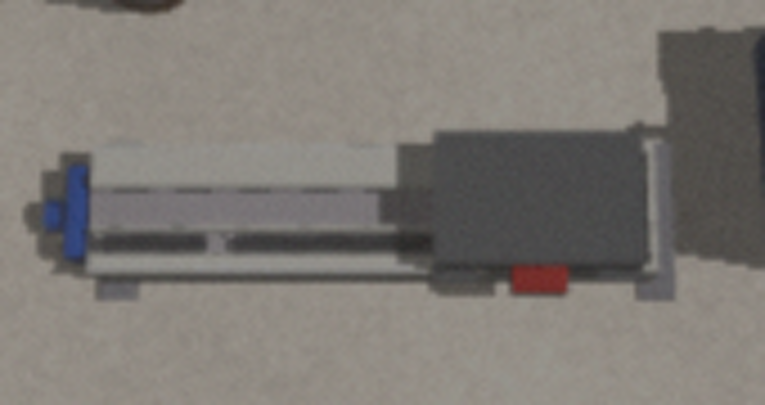

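The tab face is at about (484, −31, 59). The unit's yaw is about 0 and its origin is about (533.5, 53). There is a light window in the dark strip at zoom pixel (217,242), which is own y ≈ 87, so the click should come with the stud near own y ≈ 57. I'm moving to the tab now.

```bash
python3 -m crank '[{"fingers":1,"tx":2.7,"ty":-5.3,"az":0.157},{"fingers":1,"tx":1.85,"ty":-5.7,"az":0.157},{"fingers":1,"tx":0.94,"ty":-5.9,"az":0.157},{"fingers":1,"tx":2,"ty":-5.8},{"fingers":1,"tx":2,"ty":-5.8}]' 20
```

```text
$[0]: bad value
```

```bash
python3 -m crank '[{"fingers":1,"tx":2.7,"ty":-5.3,"tz":0,"ax":0,"ay":0,"az":0.157},{"fingers":1,"tx":1.85,"ty":-5.7,"tz":0,"ax":0,"ay":0,"az":0.157},{"fingers":1,"tx":0.94,"ty":-5.9,"tz":0,"ax":0,"ay":0,"az":0.157},{"fingers":1,"tx":2,"ty":-5.8,"tz":0,"ax":0,"ay":0,"az":0},{"fingers":1,"tx":2,"ty":-5.8,"tz":0,"ax":0,"ay":0,"az":0}]' 20
```

```text
clock: 0.72
tcp_pos: [346.4, -302.7, 227.3]
orientation: [1.0, -0.013, -0.002, -0.002]
wrist_force: [1.6, -0.7, 1.0]
finger_gap: 0.0
```

```bash
python3 -m crank '[{"fingers":1,"tx":2,"ty":-5.8,"tz":0,"ax":0,"ay":0,"az":-0.026},{"fingers":1,"tx":2,"ty":-5.8,"tz":0,"ax":0,"ay":0,"az":0},{"fingers":1,"tx":2,"ty":-5.8,"tz":0,"ax":0,"ay":0,"az":0},{"fingers":1,"tx":2,"ty":-5.6,"tz":2,"ax":0,"ay":0,"az":0},{"fingers":1,"tx":2,"ty":-4.5,"tz":3,"ax":0,"ay":0,"az":0}]' && python3 -m crank '[{"fingers":1,"tx":0,"ty":0,"tz":5,"ax":0,"ay":0,"az":0},{"fingers":1,"tx":0,"ty":0,"tz":4,"ax":0,"ay":0,"az":0},{"fingers":1,"tx":0,"ty":0,"tz":0,"ax":0,"ay":0,"az":0}]'
```

```text
clock: 1.35
tcp_pos: [449.4, -22.3, 179.7]
orientation: [1.0, 0.0, 0.002, -0.001]
wrist_force: [0.3, -0.5, -0.1]
finger_gap: 0.0
clock: 1.72
tcp_pos: [450.0, -16.8, 86.2]
orientation: [1.0, 0.005, 0.001, -0.002]
wrist_force: [0.1, 0.2, -0.3]
finger_gap: 0.1
```

```bash
python3 -m crank '[{"fingers":1,"tx":0.3,"ty":1.4,"tz":1.6,"ax":0,"ay":0,"az":-0.01},{"fingers":1,"tx":0,"ty":0,"tz":1.5,"ax":0,"ay":0,"az":0},{"fingers":1,"tx":0,"ty":0,"tz":0,"ax":0,"ay":0,"az":0}]' && python3 - <<'E'
from h import *
o=get_obs();print(o["tcp_pos"],o["orientation"],o["wrist_force"])
d=get_image("wrist");cv2.imwrite("pics/w1.png",d["img"])
print(np.linalg.inv(d["world_to_cam"])[:3].round(2).tolist())
E
```

```text
clock: 2.1
tcp_pos: [455.7, -33.1, 56.0]
orientation: [1.0, 0.009, 0.004, -0.001]
wrist_force: [-0.1, 0.0, 0.4]
finger_gap: 0.1
[455.72526306 -33.0553573   55.97297822] [ 0.99994811  0.00929998  0.0038968  -0.00144761] [-0.08547456  0.03384544  0.38735335]
[[0.02, 0.97, 0.26, 523.77], [-1.0, 0.02, 0.0, -31.79], [-0.0, -0.26, 0.97, 199.64]]
```

View pics/w1.png

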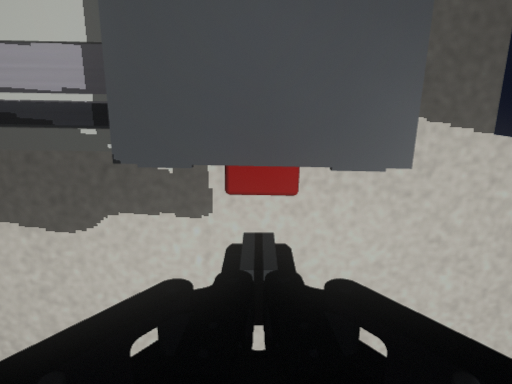

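The tips (258,240) are lined up with the tab (262,180). I'll press forward in small steps.

```bash
python3 -m crank '[{"fingers":1,"tx":0.8,"ty":-0.1,"tz":0,"ax":0,"ay":0,"az":0},{"fingers":1,"tx":0.5,"ty":0,"tz":0,"ax":0,"ay":0,"az":0},{"fingers":1,"tx":0.4,"ty":0,"tz":0,"ax":0,"ay":0,"az":0}]'; python3 -m crank '[{"fingers":1,"tx":0.3,"ty":0,"tz":0,"ax":0,"ay":0,"az":0},{"fingers":1,"tx":0.3,"ty":0,"tz":0,"ax":0,"ay":0,"az":0}]'
```

```text
clock: 2.52
tcp_pos: [475.0, -31.6, 58.1]
orientation: [1.0, 0.009, 0.006, -0.001]
wrist_force: [-2.2, 0.1, -0.0]
finger_gap: 0.1
clock: 2.78
tcp_pos: [480.6, -31.4, 58.2]
orientation: [1.0, 0.009, 0.005, -0.001]
wrist_force: [-1.3, 0.1, 0.7]
finger_gap: -0.3
```

```bash
cat > cov.py <<'E'
from h import *
def cov():
    d=get_image("top");P=pts(d);m=(P[...,0]>470)&(P[...,0]<660)&(abs(P[...,1]+32)<45)&(abs(P[...,1]+32)>28)&(P[...,2]>25)
    q=P[m];return d,[(int(a),q[(q[:,0]>=a)&(q[:,0]<a+10),2].mean().round(1)) for a in range(480,660,10) if ((q[:,0]>=a)&(q[:,0]<a+10)).any()]
if __name__=="__main__":
    d,r=cov();print(r);o=get_obs();print(o["tcp_pos"].round(1),o["wrist_force"].round(1))
E
python3 cov.py
```

```text
[(480, np.float64(418.0)), (490, np.float64(404.5)), (500, np.float64(392.9)), (510, np.float64(393.4)), (520, np.float64(386.4))]
[481.2 -31.4  58.3] [-1.   0.2  0.6]
```

```bash
python3 -m crank '[{"fingers":1,"tx":0.3,"ty":0,"tz":0,"ax":0,"ay":0,"az":0}]'; python3 - <<'E'
from h import *
d=get_image("scene");P=pts(d);np.savez("s1.npz",**d)
m=(P[...,0]>480)&(P[...,0]<600)&(abs(P[...,1]+32)<50)&(P[...,2]>25)&(P[...,2]<150)
q=P[m];print([(a,q[(q[:,0]>=a)&(q[:,0]<a+10),2].max().round(1)) for a in range(480,600,10) if ((q[:,0]>=a)&(q[:,0]<a+10)).any()])
E
```

```text
clock: 2.95
tcp_pos: [484.7, -31.3, 58.4]
orientation: [1.0, 0.009, 0.006, -0.001]
wrist_force: [-0.2, -0.2, -0.4]
finger_gap: -0.2
[(480, np.float64(149.9)), (490, np.float64(149.9)), (500, np.float64(149.8)), (510, np.float64(95.1)), (520, np.float64(94.7)), (530, np.float64(92.4)), (540, np.float64(88.5)), (550, np.float64(84.3)), (560, np.float64(81.5)), (570, np.float64(78.2)), (580, np.float64(74.9))]
```

The cover has popped to about 0.4 rad. I'll back off and tilt the tool forward to go under the front edge.

```bash
python3 -m crank '[{"fingers":1,"tx":-1.5,"ty":0,"tz":0,"ax":0,"ay":0.05,"az":-0.018},{"fingers":1,"tx":-0.5,"ty":0,"tz":0,"ax":0,"ay":0.16,"az":0},{"fingers":1,"tx":0,"ty":0,"tz":0,"ax":0,"ay":0.16,"az":0},{"fingers":1,"tx":0,"ty":0,"tz":0,"ax":0,"ay":0.16,"az":0},{"fingers":1,"tx":0,"ty":0,"tz":0,"ax":0,"ay":0.16,"az":0}]'; python3 -c "
from h import *
o=get_obs();print(o['joint_positions'].round(2),R.from_quat(o['orientation']).as_matrix().round(2).tolist())"
```

```text
clock: 3.62
tcp_pos: [454.4, -49.2, 84.7]
orientation: [0.98, 0.019, 0.196, 0.005]
wrist_force: [0.7, -0.0, -0.3]
finger_gap: -0.2
[ 0.67  0.29 -0.73  2.4   1.05  0.23 -2.53] [[0.92, 0.04, 0.38], [0.04, -1.0, -0.0], [0.38, 0.02, -0.92]]
```

Forward tilt stops at about 22° because of joint limits. That is enough to push the edge or tab along its arc, so I'll realign.

```bash
python3 -m crank '[{"fingers":1,"tx":1,"ty":-1,"tz":1.4,"ax":0,"ay":0,"az":-0.03},{"fingers":1,"tx":0.6,"ty":-0.8,"tz":1.3,"ax":0,"ay":0,"az":0},{"fingers":1,"tx":0,"ty":0,"tz":0,"ax":0,"ay":0.1,"az":0}]'; python3 - <<'E'
from h import *
o=get_obs();print(o['joint_positions'].round(2),R.from_quat(o['orientation']).as_matrix().round(2).tolist())
d=get_image("scene");P=pts(d)
m=(P[...,0]>480)&(P[...,0]<600)&(abs(P[...,1]+32)<50)&(P[...,2]>25)&(P[...,2]<150)
q=P[m];print([(a,q[(q[:,0]>=a)&(q[:,0]<a+10),2].max().round(1)) for a in range(480,600,10) if ((q[:,0]>=a)&(q[:,0]<a+10)).any()])
E
```

```text
clock: 4.0
tcp_pos: [483.9, -43.7, 95.4]
orientation: [0.974, 0.034, 0.225, 0.002]
wrist_force: [-0.2, -0.1, -0.1]
finger_gap: 0.3
[ 0.68  0.31 -0.75  2.38  1.21  0.21 -2.66] [[0.9, 0.06, 0.44], [0.07, -1.0, 0.01], [0.44, 0.02, -0.9]]
[(480, np.float64(146.6)), (490, np.float64(112.2)), (500, np.float64(92.6)), (510, np.float64(97.3)), (520, np.float64(101.5)), (530, np.float64(99.0)), (540, np.float64(94.0)), (550, np.float64(88.0)), (560, np.float64(84.2)), (570, np.float64(79.1)), (580, np.float64(76.0))]
```

```bash
python3 -m crank '[{"fingers":1,"tx":-0.5,"ty":-0.4,"tz":0,"ax":0,"ay":-0.15,"az":0.07},{"fingers":1,"tx":-0.5,"ty":-0.4,"tz":0.8,"ax":0,"ay":-0.15,"az":0},{"fingers":1,"tx":0,"ty":-0.4,"tz":1,"ax":0,"ay":0,"az":0},{"fingers":1,"tx":0,"ty":0,"tz":0,"ax":0,"ay":0,"az":0}]'; python3 - <<'E'
from h import *
o=get_obs();print(o['joint_positions'].round(2),R.from_quat(o['orientation']).as_matrix().round(2).tolist())
E
```

```text
clock: 4.55
tcp_pos: [484.9, -48.0, 77.6]
orientation: [0.994, 0.001, 0.113, 0.009]
wrist_force: [-0.8, -0.0, -0.2]
finger_gap: -0.2
[ 0.72  0.43 -0.86  2.23  0.79  0.51 -2.3 ] [[0.97, -0.0, 0.23], [0.0, -1.0, -0.02], [0.23, 0.02, -0.97]]
```

```bash
python3 -m crank '[{"fingers":1,"tx":-0.6,"ty":-0.9,"tz":0.6,"ax":0,"ay":0,"az":0},{"fingers":1,"tx":-0.5,"ty":-0.8,"tz":0.6,"ax":0,"ay":0,"az":0},{"fingers":1,"tx":0,"ty":0,"tz":0,"ax":0,"ay":0,"az":0}]'; python3 - <<'E'
from h import *
o=get_obs();print(o['joint_positions'].round(2),R.from_quat(o['orientation']).as_matrix().round(2).tolist())
d=get_image("wrist");cv2.imwrite("pics/w2.png",d["img"])
E
```

```text
clock: 4.92
tcp_pos: [477.0, -32.0, 63.7]
orientation: [0.993, 0.0, 0.114, 0.01]
wrist_force: [0.7, -0.3, -0.3]
finger_gap: 0.2
[ 0.65  0.43 -0.82  2.26  0.85  0.48 -2.4 ] [[0.97, -0.0, 0.23], [0.0, -1.0, -0.02], [0.23, 0.02, -0.97]]
```

View pics/w2.png

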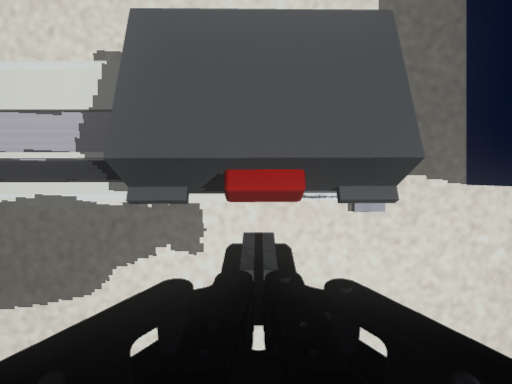

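The cover stands open about 0.43 rad, with the tab at (264,185), the lips at (157,195) and (368,193), and the tips centred below the tab. I'll move in to contact.

```bash
python3 -m crank '[{"fingers":1,"tx":0.8,"ty":0,"tz":0.2,"ax":0,"ay":0,"az":0},{"fingers":1,"tx":0.6,"ty":0,"tz":0.15,"ax":0,"ay":0,"az":0}]';python3 -m crank '[{"fingers":1,"tx":0.5,"ty":0,"tz":0,"ax":0,"ay":0,"az":0},{"fingers":1,"tx":0.6,"ty":0,"tz":-0.3,"ax":0,"ay":0,"az":0}]'
```

```text
clock: 5.22
tcp_pos: [493.1, -33.4, 64.5]
orientation: [0.993, -0.001, 0.115, 0.011]
wrist_force: [0.3, 0.2, -0.1]
finger_gap: 0.1
clock: 5.48
tcp_pos: [502.5, -33.7, 69.5]
orientation: [0.993, -0.001, 0.114, 0.011]
wrist_force: [-2.2, 0.2, 0.8]
finger_gap: 0.1
```

```bash
python3 -m crank '[{"fingers":1,"tx":0.9,"ty":0,"tz":-0.85,"ax":0,"ay":0,"az":0},{"fingers":1,"tx":0.9,"ty":0,"tz":-0.75,"ax":0,"ay":0,"az":0}]';python3 - <<'E'
from h import *
d=get_image("scene");cv2.imwrite("pics/s2.png",cv2.resize(d["img"][90:220,150:350],None,fx=4,fy=4))
E
```

```text
clock: 5.72
tcp_pos: [517.9, -33.3, 90.5]
orientation: [0.993, -0.001, 0.114, 0.011]
wrist_force: [0.4, -0.0, 0.3]
finger_gap: 0.1
```

View pics/s2.png

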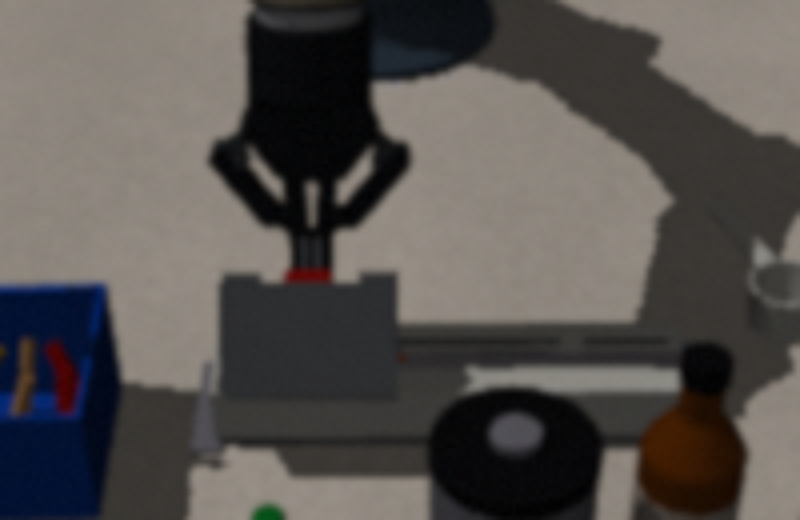

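The cover is now past about 50°, with the tab at (308,275) against the fingers. I'll carry on along the arc.

```bash
python3 -m crank '[{"fingers":1,"tx":1.2,"ty":0,"tz":-0.4,"ax":0,"ay":0,"az":0},{"fingers":1,"tx":1.2,"ty":0,"tz":-0.1,"ax":0,"ay":0,"az":0},{"fingers":1,"tx":1.2,"ty":0,"tz":0.1,"ax":0,"ay":0,"az":0},{"fingers":1,"tx":1,"ty":0,"tz":0.2,"ax":0,"ay":0,"az":0}]';python3 - <<'E'
from h import *
d=get_image("scene");cv2.imwrite("pics/s3.png",cv2.resize(d["img"][90:220,150:350],None,fx=4,fy=4))
E
```

```text
clock: 6.28
tcp_pos: [568.1, -33.4, 106.3]
orientation: [0.993, -0.002, 0.117, 0.01]
wrist_force: [0.2, 0.8, 0.2]
finger_gap: -0.4
```

View pics/s3.png

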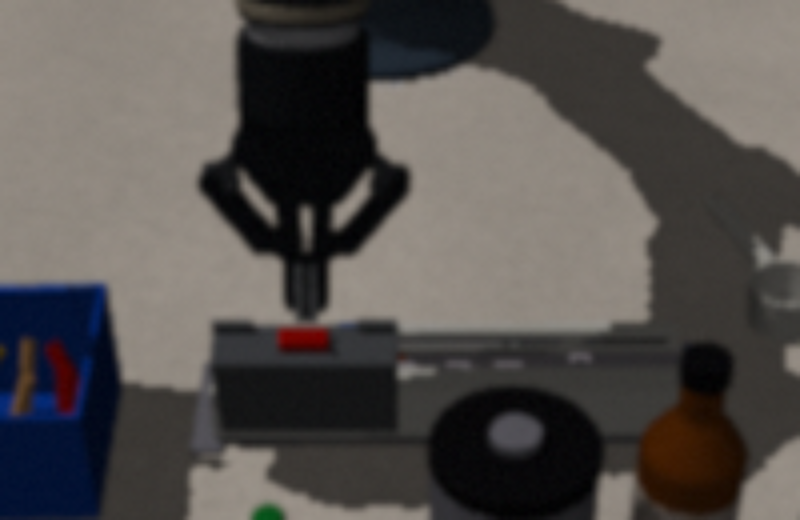

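The cover is past vertical, with the tab now on top at (305,340), and it is falling back. I'll lift away, level the tool and look.

```bash
python3 -m crank '[{"fingers":1,"tx":-2,"ty":0,"tz":-3,"ax":0,"ay":-0.12,"az":0},{"fingers":1,"tx":-2,"ty":0,"tz":-2,"ax":0,"ay":-0.11,"az":0},{"fingers":1,"tx":-3,"ty":0,"tz":0,"ax":0,"ay":0,"az":0},{"fingers":1,"tx":0,"ty":0,"tz":0,"ax":0,"ay":0,"az":0}]';python3 - <<'E'
from h import *
o=get_obs();print(o['joint_positions'].round(2),R.from_quat(o['orientation']).as_matrix().round(2).tolist())
d=get_image("wrist");np.savez("w3.npz",**d);cv2.imwrite("pics/w3.png",d["img"])
P=pts(d);H,S,V=cv2.split(cv2.cvtColor(d["img"],cv2.COLOR_BGR2HSV))
m=((H>100)&(H<130)&(S>120)&(V>40)).astype(np.uint8)
k,l,st,ce=cv2.connectedComponentsWithStats(m)
for i in range(1,k):
    if st[i,4]>30:q=P[l==i];print(st[i],np.percentile(q,[3,50,97],axis=0).round(0).tolist())
E
```

```text
clock: 6.82
tcp_pos: [488.7, -31.4, 148.7]
orientation: [1.0, -0.002, -0.003, 0.008]
wrist_force: [1.1, -0.3, -0.2]
finger_gap: 0.1
[ 0.77  0.45 -1.01  2.01  0.49  0.95 -2.07] [[1.0, -0.0, -0.01], [-0.0, -1.0, -0.02], [-0.01, 0.02, -1.0]]
[ 491    0   21   66 1074] [[576.0, -234.0, 3.0], [595.0, -224.0, 12.0], [622.0, -165.0, 87.0]]
[ 473   74   39  105 2384] [[509.0, -246.0, 4.0], [521.0, -195.0, 67.0], [569.0, -167.0, 87.0]]
[210 116  27  31 743] [[527.0, -17.0, 50.0], [536.0, -10.0, 68.0], [544.0, -2.0, 70.0]]
```

View pics/w3.png

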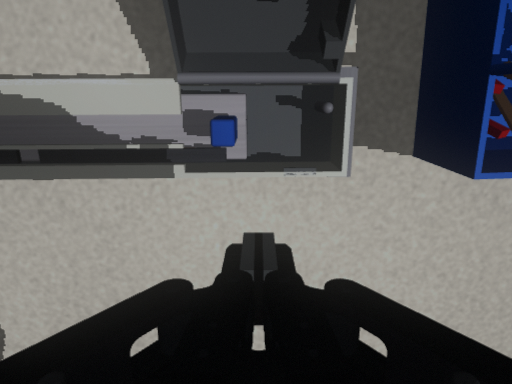

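The cover is fully back, the stud is at pixel (222,131), i.e. world (536, −10), and the pin is at pixel (327,107). I'll go in behind the stud.

```bash
python3 -m crank '[{"fingers":1,"tx":2.4,"ty":0.8,"tz":1,"ax":0,"ay":0,"az":0},{"fingers":1,"tx":2,"ty":0.8,"tz":3,"ax":0,"ay":0,"az":0},{"fingers":1,"tx":0,"ty":0,"tz":2,"ax":0,"ay":0,"az":0},{"fingers":1,"tx":0,"ty":0,"tz":0,"ax":0,"ay":0,"az":0}]';python3 - <<'E'
from h import *
d=dict(np.load("w3.npz"));P=pts(d)
for u,v in((30,155),(22,155),(40,155),(133,146),(175,146),(222,131)):print(u,v,P[v,u].round(0),d["img"][v,u])
E
```

```text
clock: 7.38
tcp_pos: [537.6, -49.0, 87.2]
orientation: [1.0, -0.002, -0.001, 0.008]
wrist_force: [-0.2, 0.1, -0.2]
finger_gap: 0.1
30 155 [515. 143.  28.] [60 58 57]
22 155 [515. 149.  28.] [58 55 57]
40 155 [517. 128.  39.] [26 26 25]
133 146 [524.  57.  46.] [151 157 155]
175 146 [523.  27.  46.] [153 157 156]
222 131 [536.  -9.  68.] [132  58  29]
```

```bash
python3 -m crank '[{"fingers":1,"tx":-0.1,"ty":-0.1,"tz":1.6,"ax":0,"ay":0,"az":0},{"fingers":1,"tx":0,"ty":-0.1,"tz":1.4,"ax":0,"ay":0,"az":0},{"fingers":1,"tx":0,"ty":-0.7,"tz":0,"ax":0,"ay":0,"az":0},{"fingers":1,"tx":0,"ty":-0.7,"tz":0,"ax":0,"ay":0,"az":0}]';python3 -m crank '[{"fingers":1,"tx":0,"ty":-0.7,"tz":0,"ax":0,"ay":0,"az":0},{"fingers":1,"tx":0,"ty":-0.7,"tz":0,"ax":0,"ay":0,"az":0}]'
```

```text
clock: 7.88
tcp_pos: [536.2, -31.9, 56.5]
orientation: [1.0, -0.002, 0.0, 0.008]
wrist_force: [-0.3, 0.3, -0.5]
finger_gap: -0.2
clock: 8.12
tcp_pos: [536.1, -20.0, 56.5]
orientation: [1.0, -0.003, -0.0, 0.011]
wrist_force: [-0.2, -5.6, 1.1]
finger_gap: -0.0
```

```bash
for i in 1; do python3 -m crank '[{"fingers":1,"tx":0,"ty":-0.9,"tz":0,"ax":0,"ay":0,"az":0},{"fingers":1,"tx":0,"ty":-0.9,"tz":0,"ax":0,"ay":0,"az":0},{"fingers":1,"tx":0,"ty":-0.9,"tz":0,"ax":0,"ay":0,"az":0},{"fingers":1,"tx":0,"ty":-0.9,"tz":0,"ax":0,"ay":0,"az":0},{"fingers":1,"tx":0,"ty":-0.9,"tz":0,"ax":0,"ay":0,"az":0}]'; done; python3 -m crank '[{"fingers":1,"tx":0,"ty":-0.8,"tz":0,"ax":0,"ay":0,"az":0},{"fingers":1,"tx":0,"ty":-0.6,"tz":0,"ax":0,"ay":0,"az":0},{"fingers":1,"tx":0,"ty":-0.4,"tz":0,"ax":0,"ay":0,"az":0}]'; python3 - <<'E'
from h import *
d=get_image("wrist");cv2.imwrite("pics/w4.png",d["img"])
P=pts(d);H,S,V=cv2.split(cv2.cvtColor(d["img"],cv2.COLOR_BGR2HSV))
for n,m in(("blue",(H>100)&(H<130)&(S>120)&(V>40)),("or",(H>4)&(H<22)&(S>140)&(V>60))):
    k,l,st,ce=cv2.connectedComponentsWithStats(m.astype(np.uint8))
    for i in range(1,k):
        if st[i,4]>20:q=P[l==i];print(n,st[i],np.percentile(q,[3,50,97],axis=0).round(0).tolist())
E
```

```text
clock: 8.75
tcp_pos: [536.2, 25.9, 56.2]
orientation: [1.0, -0.004, -0.001, 0.013]
wrist_force: [-2.1, -4.4, 4.7]
finger_gap: -0.1
clock: 9.12
tcp_pos: [536.3, 46.2, 56.0]
orientation: [1.0, -0.003, -0.0, 0.013]
wrist_force: [-1.5, -3.5, 4.6]
finger_gap: -0.0
blue [ 190  227   41   62 1885] [[528.0, 61.0, 43.0], [542.0, 69.0, 68.0], [544.0, 75.0, 69.0]]
```

View pics/w4.png

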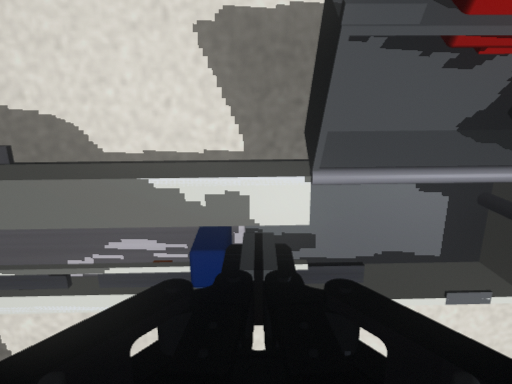

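The stud is at (213,255), world y ≈ 68. The strip window, at about (85,283), is still ahead of the button, roughly 35–45 mm to go. I'll push slowly.

```bash
python3 -m crank '[{"fingers":1,"tx":0,"ty":-0.3,"tz":0,"ax":0,"ay":0,"az":0},{"fingers":1,"tx":0,"ty":-0.3,"tz":0,"ax":0,"ay":0,"az":0},{"fingers":1,"tx":0,"ty":-0.3,"tz":0,"ax":0,"ay":0,"az":0}]';python3 -m crank '[{"fingers":1,"tx":0,"ty":-0.3,"tz":0,"ax":0,"ay":0,"az":0},{"fingers":1,"tx":0,"ty":-0.3,"tz":0,"ax":0,"ay":0,"az":0},{"fingers":1,"tx":0,"ty":-0.3,"tz":0,"ax":0,"ay":0,"az":0}]'; cat > st.py <<'E'
from h import *
d=get_image("wrist");P=pts(d);cv2.imwrite("pics/last.png",d["img"])
H,S,V=cv2.split(cv2.cvtColor(d["img"],cv2.COLOR_BGR2HSV))
for n,m in(("blue",(H>100)&(H<130)&(S>120)&(V>40)),("or",(H>4)&(H<22)&(S>140)&(V>60))):
    k,l,st,ce=cv2.connectedComponentsWithStats(m.astype(np.uint8))
    for i in range(1,k):
        if st[i,4]>12:q=P[l==i];print(n,st[i],np.percentile(q,[3,50,97],axis=0).round(0).tolist())
w=[]
for u in range(0,190):
    t=d["img"][270:300,u].max(1); w.append(int((t<50).sum()))
print("strip dark rows",w[::6])
E
python3 st.py
```

```text
clock: 9.55
tcp_pos: [536.5, 55.8, 55.7]
orientation: [1.0, -0.003, -0.0, 0.013]
wrist_force: [-0.6, -4.7, 3.4]
finger_gap: -0.0
clock: 9.93
tcp_pos: [536.6, 65.2, 55.5]
orientation: [1.0, -0.003, -0.0, 0.013]
wrist_force: [-0.8, -4.9, 2.5]
finger_gap: -0.1
blue [ 189  228   42   62 1862] [[529.0, 80.0, 44.0], [542.0, 88.0, 68.0], [544.0, 94.0, 69.0]]
strip dark rows [0, 0, 0, 0, 0, 0, 0, 0, 0, 0, 1, 1, 0, 0, 0, 0, 0, 0, 0, 0, 0, 0, 3, 7, 10, 13, 16, 19, 21, 22, 22, 20]
```

```bash
python3 -m crank '[{"fingers":1,"tx":0,"ty":-0.25,"tz":0,"ax":0,"ay":0,"az":0},{"fingers":1,"tx":0,"ty":-0.25,"tz":0,"ax":0,"ay":0,"az":0},{"fingers":1,"tx":0,"ty":-0.25,"tz":0,"ax":0,"ay":0,"az":0}]';python3 -m crank '[{"fingers":1,"tx":0,"ty":-0.25,"tz":0,"ax":0,"ay":0,"az":0},{"fingers":1,"tx":0,"ty":-0.25,"tz":0,"ax":0,"ay":0,"az":0}]'; python3 st.py
```

```text
clock: 10.35
tcp_pos: [536.6, 73.6, 55.3]
orientation: [1.0, -0.003, -0.0, 0.013]
wrist_force: [-0.6, -4.7, 3.1]
finger_gap: -0.3
clock: 10.6
tcp_pos: [536.7, 79.0, 55.2]
orientation: [1.0, -0.003, -0.0, 0.013]
wrist_force: [-0.8, -4.6, 3.5]
finger_gap: 0.0
blue [ 189  229   42   61 1839] [[529.0, 94.0, 44.0], [542.0, 102.0, 68.0], [544.0, 108.0, 69.0]]
or [150 274  12   9  97] [[504.0, 130.0, 19.0], [514.0, 133.0, 37.0], [517.0, 142.0, 38.0]]
strip dark rows [0, 0, 0, 0, 0, 0, 0, 0, 0, 2, 2, 2, 0, 0, 1, 0, 1, 0, 0, 0, 0, 0, 15, 7, 10, 13, 16, 19, 21, 22, 22, 20]
```

View pics/last.png

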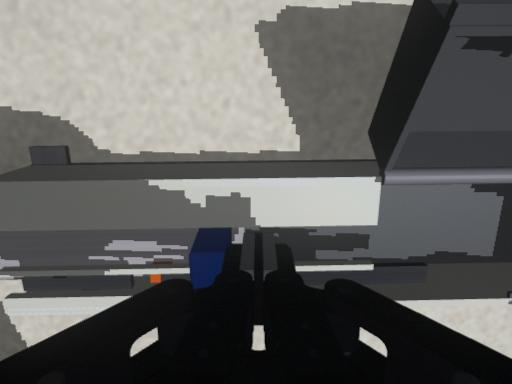

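The orange button now shows in the window at (156,278), still low (z ≈ 37). From here I'll go in single small steps.

```bash
python3 -m crank '[{"fingers":1,"tx":0,"ty":-0.2,"tz":0,"ax":0,"ay":0,"az":0}]'; python3 st.py | grep or; python3 -m crank '[{"fingers":1,"tx":0,"ty":-0.2,"tz":0,"ax":0,"ay":0,"az":0}]'; python3 st.py|grep or
```

```text
clock: 10.78
tcp_pos: [536.7, 81.5, 55.1]
orientation: [1.0, -0.003, -0.0, 0.012]
wrist_force: [-1.0, -4.0, 2.7]
finger_gap: -0.2
or [150 274  17  10 131] [[511.0, 114.0, 34.0], [515.0, 134.0, 37.0], [550.0, 139.0, 101.0]]
clock: 10.95
tcp_pos: [536.8, 84.7, 55.1]
orientation: [1.0, -0.003, 0.0, 0.011]
wrist_force: [-0.1, -2.5, 1.9]
finger_gap: 0.1
or [162 275   7   6  31] [[516.0, 130.0, 39.0], [519.0, 132.0, 44.0], [523.0, 132.0, 54.0]]
or [141 282  19  10 101] [[512.0, 118.0, 40.0], [519.0, 138.0, 51.0], [550.0, 146.0, 107.0]]
```

The orange top now reads z ≈ 50 (housing top + 5), so it has clicked. I'm backing off straight away.

```bash
python3 -m crank '[{"fingers":1,"tx":0,"ty":0.6,"tz":0,"ax":0,"ay":0,"az":0},{"fingers":1,"tx":0,"ty":1,"tz":0,"ax":0,"ay":0,"az":0},{"fingers":1,"tx":0,"ty":0,"tz":-4,"ax":0,"ay":0,"az":0},{"fingers":1,"tx":0,"ty":0,"tz":-5,"ax":0,"ay":0,"az":0},{"fingers":1,"tx":-5,"ty":0,"tz":-5,"ax":0,"ay":0,"az":0}]';python3 -m crank '[{"fingers":1,"tx":-5,"ty":0,"tz":-4,"ax":0,"ay":0,"az":0},{"fingers":1,"tx":0,"ty":0,"tz":0,"ax":0,"ay":0,"az":0}]'; python3 st.py; cp pics/last.png pics/w6.png;python3 - <<'E'
from h import *
for n in("scene","top"):
    a=dict(np.load(n+"0.npz"));d=get_image(n);cv2.imwrite(f"pics/end_{n}.png",d["img"])
    df=cv2.absdiff(a["range_z"],d["range_z"])>12
    k,l,st,ce=cv2.connectedComponentsWithStats(df.astype(np.uint8))
    P=pts(a)
    for i in range(1,k):
        if st[i,4]>40:print(n,st[i],np.median(P[l==i],0).round())
E
```

```text
clock: 11.62
tcp_pos: [492.8, 72.1, 189.3]
orientation: [1.0, -0.003, -0.002, 0.007]
wrist_force: [0.7, -0.7, 1.1]
finger_gap: 0.1
clock: 11.88
tcp_pos: [442.3, 73.3, 232.3]
orientation: [1.0, -0.003, 0.0, 0.008]
wrist_force: [-0.2, -0.9, -0.6]
finger_gap: -0.1
blue [206  58  22  23 428] [[526.0, 99.0, 54.0], [534.0, 106.0, 68.0], [542.0, 114.0, 70.0]]
or [179  88  14   9 109] [[513.0, 132.0, 44.0], [516.0, 136.0, 50.0], [519.0, 142.0, 52.0]]
strip dark rows [0, 0, 0, 0, 0, 0, 0, 0, 0, 0, 0, 0, 0, 0, 0, 0, 0, 0, 0, 0, 0, 0, 3, 6, 9, 12, 15, 18, 20, 21, 21, 19]
scene [   0    0   44   68 1298] [ 311. -567.  335.]
scene [ 203    0   43   68 1073] [  5. -68. 208.]
scene [ 235    0   70   99 3478] [-1036.   141.  -102.]
scene [319   0  13  26  76] [-1511.   528.  -180.]
scene [374   0  22  17  84] [-1522.   941.  -144.]
scene [452   0  12  25  77] [-1519.  1448.  -185.]
scene [471   8  16  13  54] [-1527.  1606.  -203.]
scene [375  16  13  13  48] [-1206.   845.  -173.]
scene [461  17  19  25 147] [-1522.  1580.  -297.]
scene [440  18  14  22  54] [-1510.  1381.  -270.]
scene [447  37  25  24 115] [-1517.  1567.  -441.]
scene [308  39  17  18  76] [-1510.   482.  -437.]
scene [427  39  22  29 158] [-1517.  1400.  -487.]
scene [379  40  19  15  66] [-1507.   992.  -429.]
scene [303  43  90  24 531] [-1513.   758.  -465.]
scene [399  44  16  14  58] [-1359.  1125.  -408.]
scene [417  44  14  22  88] [-1508.  1263.  -475.]
scene [57 49 10 20 51] [-1512. -1402.  -478.]
scene [169  57  19  11  52] [-1020.  -411.  -305.]
scene [404  56  18  10  52] [-1216.  1105.  -405.]
scene [452  58  16  11  46] [-1524.  1582.  -550.]
scene [ 206  162   71   25 1156] [549. -27.  73.]
scene [280 171   7  11  71] [514. 111.  41.]
scene [331 176  39  20 618] [514. 294.  -1.]
scene [203 188  47  16 642] [571. -40.  14.]
top [  122   166   240   218 25347] [397.  42.   0.]
```

View pics/w6.png

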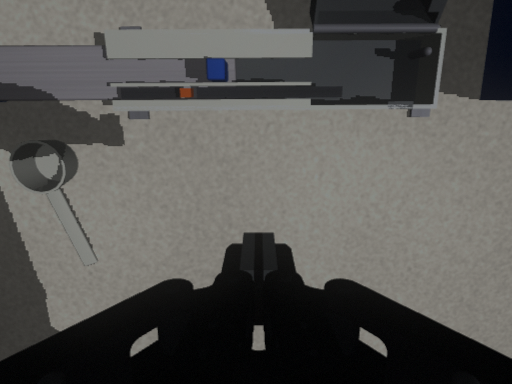

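View pics/end_scene.png

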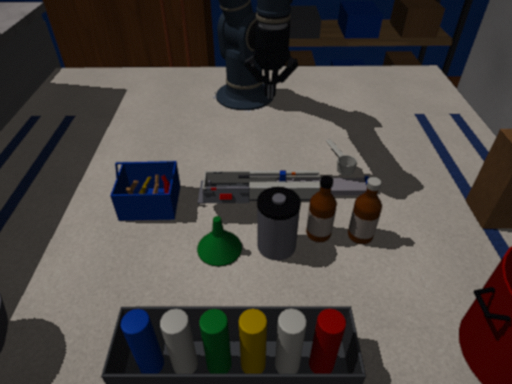

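The orange button is out at (186,92), z ≈ 50, and the stud is at (216,69). The cover is laid back and the bystanders are where they were. Handing in.

```bash
python3 -c "
from cell import *
print(sign_off(),get_obs()['clock'])"
```

```text
the job is handed in; nothing more can be done
the job is handed in; nothing more can be done
```

The airing rail is out and locked, the cover is laid back, and the job was handed in at about 12 s of the 54 s allowed.

- **Tab and cover:** I pressed the red tab in and the cover popped up to about 0.4 rad. I then pushed the cover along its arc with the closed fingertips until it fell back open. My first plan was to hook under the front edge with a steep forward tilt. Joint limits stopped that at about 25°, so I pushed with about 13° of tilt instead.
- **Rail:** I pushed the stud slowly, against about 5 N of friction. As soon as the orange button showed about 5 mm above the housing top, I backed off.
- **Last checks:** The button top read about 50 mm above the shelf, the stud was at about y = 107 mm, and the fingers were clear of everything. In the scene view the depth had changed only around the arm, the unit and the noisy background. In the top view the only change was one large patch around the arm and its shadow, so that view was less conclusive.
- **Not tested:** I did not nudge the rail to confirm the lock holds; I went by the height of the button.

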